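# Sort two tagged blocks and hold the cam clamp at full lift

### The arm

A 6-joint arm with a two-finger parallel gripper is mounted at the origin on a cart in front of the work surface, level with it; the furniture and walls round the work are solid. World frame = base frame: x ahead of the robot, y to its left, z up, the work surface at z = 0. Lengths are in m, angles in rad, forces in N, time in s.
With the tool pointing down it reaches from about 0.375 to 0.9 m from the base axis. Payload 3.1 kg.
Tool frame: the origin (TCP) lies midway between the tips of the shut fingers; the grasp point (between the pads) lies 19 mm behind it; z points along the fingers, x is the direction in which the jaws open and shut, and the axes are right-handed (so a half turn about z gives the same grasp; the last joint's range is limited). The gripper opens to 85 mm and grips with 20 to 120 N. Pads are 22 mm wide; open, the fingers measure 114 mm over their backs; the gripper's body (76 mm by 85 mm) begins 54 mm behind the grasp point. The pads swing forward as they close: fully open they stand 13 mm farther back than shut.
Start: joints at [-1.433, 0.527, 1.433, -0, 1.181, -0.178], TCP at [0.194, -0.594, 0.231] pointing down, gripper open.
Joint ranges: [-3.08, 3.08], [-0.75, 2.2], [0.22, 2.44], [-1.43, 4.57], [0, 2.65], [-2.85, 2.85]. Speed limits (rad/s): [2.79, 2.79, 3.14, 3.14, 3.14, 3.14].

### API

Orientations are given as a unit quaternion [x, y, z, w].
In Python, from station import * gives the robot as it stands.
- The arm moves only by the tool servo_tool, never from a script. Its argument "targets" is a list of rows, each a list of 6 numbers: the shift along the tool's x, y, z in mm, then the turn, a rotation vector about the tool's x, y, z in degrees. A call has 1 to 10 rows; each row is the pose to reach, as a shift and turn from the pose commanded when the call began, along the tool's axes at that moment; what a row does not reach only later rows make up. A row lasts 1/8 s, in which the tool goes at most 62.5 mm and 10.7 degrees, less where a joint would pass 70% of its speed; a pose out of reach is approached as far as the arm can. A call with a gripper value outside its range is refused whole. "gripper" is the finger opening in mm, from 0 to 85.4, set as the call begins (left out, the last holds). The fingers move at their own pace and stop on an object; "newtons" is the grip in N (left out, the last holds). Time passes only in rows, so rows that repeat a pose let the fingers close. It gives the time, the measured TCP pose, the force and the opening at its end, in the units of the state.
- sense(): the state, without advancing time (a new reading comes with each control period).
- snapshot(name): name is "scene" or "top" or "wrist"; returns a dict with "color" (384x512x3 uint8, red, green, blue), "vfov" (degrees; the focal length in pixels is half the picture's height over the tangent of half this angle, whatever the lens; pixels are square), "cx", "cy" (the principal point, pixels), "R" (3x3) and "t" (3): a world point X has camera coordinates R X + t. Camera axes: x right, y down, z forward; pixel columns grow to the right and rows downward; lengths in m; the calibration is good to about 2 mm. A picture is of the moment at which its call begins. There is no depth.
- sign_off(): hands the job in, once; it reports no verdict.
The state is a dict: "t": time; "q": joint angles; "qd": joint speeds; "tau": joint torques, N m; "tcp_pos": TCP position; "tool_rot": TCP orientation; "force": force on the tool from outside, world axes, zero at the start; "ft_torque": the same for the moment, N m; "finger_gap": opening from 0.0 (shut) to 1.0 (fully open).
Only numpy, scipy, OpenCV 4.12 (cv2) and the standard library are available. Lean on these libraries where they do the work, as an engineer would, in place of code of your own. Each camera call takes 0.05 s, during which the arm holds its last target. There are 200 camera calls.

### The job

Stand the block with the round tag in the nest of the cam clamp, between cam and fence, and the block with the long bar tag in the wooden reject tray, both upright with the tag on top, without disturbing the other things on the bench. Then swing the clamp's lever by its knob to the cam's highest lift, where the lever points straight away from the nest over the index mark and the cam presses the block on the fence. The lever is sprung and falls back if let go, so finish while still holding the lever there by its knob.

Things in the scene. Friction and masses are not known exactly. Their poses are not given: they have to be found in the camera images.
- round_tag_block_centre (a point): Centre (half-way up) of the good block: pale wood, 34 (its x) x 70 (its y) x 46 mm high, 110 g nominal, standing on the bench; on its top a round dark steel tag, 28 mm across and 2 mm thick. z up. Grip across the 34 mm in its upper half.
- bar_tag_block_centre (a point): Centre (half-way up) of the reject block: the same wood and size (34 x 70 x 46 mm, x y z), but on its top a long narrow dark steel bar tag, 56 x 9 mm along its y.
- cam_fixture: Fixed cam clamp on a plywood base 16 mm thick, 190 x 116 mm. Origin on the bench top straight below the cam's pivot; x runs from the pivot to the nest, the way the cam pushes; z up. The face of the sprung fence pad stands at x = 77 mm, backed by a steel fence. Cam, fence and lever bar reach no higher than 38 mm above the bench, end stops 28 mm.
- pivot (a point): Middle of the cam's pivot, 38 mm above the bench, axes as the fixture's. The cam is a steel disc of 28 mm radius under the lever, its centre 19 mm off the pivot, that pushes the block directly: its reach along x is 33 mm with the lever at rest, 47 mm at highest lift (block centre then at x = 64 mm). A brass index mark lies on the base 58 mm to the -x side.
- nest (a point): Middle of the nest's floor, 55 mm from the pivot along the fixture's x, 16 mm above the bench; axes as the fixture's. Room for one upright block with its 70 mm length along y: 44 mm between cam and fence pad while the lever is at rest, 85 mm between the end stops (x, y).
- knob (a point): Centre of the lever's upright round knob (20 mm across, dark wood, from 41 to 82 mm above the bench, this point at 62 mm), 95 mm from the pivot. The 16 mm wide lever bar below it has its top at 38 mm. It is smooth: closed on along the lever it can slip out sideways, so close the fingers across the direction of swing.
- cam_lever (a joint): Angle of the lever about the upright pivot, rad, growing anticlockwise seen from above. 0 at rest on its stop (lever 1.84 anticlockwise of the fixture's +x); 1.30 = highest lift, lever along the fixture's -x over the index mark; beyond that the cam draws back; stop at 1.75. A spring turns it back to 0: 1 to 8 N at the knob, most with a block clamped.
- fence_pad (a joint): Give of the spring-mounted aluminium pad on the fence, m: 0 free, growing as it is pushed back by a block (about 0.004 with a block clamped at highest lift; 1200 N/m with about 4 N preload).
- reject_tray: Fixed open wooden tray, outside 68 x 108 x 24 mm (x, y, z), walls and floor 6 mm thick, so 56 x 96 mm inside. Origin at the centre of its underside, z up. The block stands in it with its 70 mm length along the tray's y.
- egg_cup: Bystander: turned dark-wood egg cup, 48 mm across, 57 mm high, origin under its centre. Leave alone.
- sanding_block: Bystander: sanding block 56 x 100 x 28 mm, origin under its centre. Leave alone.
Things that resemble listed ones, but are neither listed nor needed, are in the scene too. What is shaped like the reject_tray but red is not meant.

How it is judged:
By the outcome, as a careful person would: the job done as asked, in the order asked, and still so for the second after the job is handed in, while the arm keeps its last pose, push and grip.
It also fails if it takes over 62 s, if anything falls off the work surface, if the arm or the gripper's body presses on something with over 40 N, if the wrist force passes 120 N, or if a joint passes its speed limit or range.

## Working session

There is one attempt and no reset: what is moved stays moved. The work goes in short steps, Python scripts to look and compute and a tool call to move; the robot and the scene stay as the last step left them, time stands still between calls to the robot, and variables do not carry over. Pictures are saved under pics/ and viewed, about 8 in all and at most 12, crops included, and the job is handed in when it is done.

Besides the shell and the picture viewer there is one more tool, called after "Request:" by a JSON object that holds its "api" and its "payload", one argument or row to a line. servo_tool: Moves the arm, as the interface text tells. Its arguments: {"type":"object","properties":{"targets":{"type":"array","items":{"type":"array","items":{"type":"number"}}},"gripper":{"type":"number"},"newtons":{"type":"number"}},"required":["targets"]}

```bash
ls; mkdir -p pics
python3 - <<'E'
from station import *
import cv2,pickle,numpy as np
s=sense(); print({k:np.round(v,3) for k,v in s.items()})
for n in("scene","top"):
    d=snapshot(n); pickle.dump(d,open(n+".pkl","wb")); print(n,d["vfov"],d["cx"],d["cy"],np.round(d["R"],3).tolist(),np.round(d["t"],3))
    cv2.imwrite(f"pics/{n}0.png",cv2.resize(d["color"][:,:,::-1],(800,600),interpolation=cv2.INTER_CUBIC))
E
```

```text
pics
{'t': np.float64(0.0), 'q': array([-1.433,  0.528,  1.434, -0.   ,  1.181, -0.178]), 'qd': array([ 0.001, -0.001,  0.   , -0.001, -0.001, -0.001]), 'tau': array([-1.0000e-03, -4.4235e+01, -1.7803e+01, -0.0000e+00,  8.0000e-03,
        0.0000e+00]), 'tcp_pos': array([ 0.194, -0.593,  0.23 ]), 'tool_rot': array([ 0.81 , -0.587, -0.001, -0.001]), 'force': array([0.34 , 0.282, 0.015]), 'ft_torque': array([ 0.005, -0.019, -0.036]), 'finger_gap': np.float64(1.001)}
scene 48.16978224582694 254.39122227898548 191.14977169232804 [[-0.572, -0.82, -0.001], [-0.54, 0.378, -0.752], [0.617, -0.43, -0.659]] [0.468 0.364 0.888]
top 51.849239950265584 255.2399259920531 188.43406480131614 [[0.074, -0.997, -0.002], [-0.975, -0.072, -0.21], [0.21, 0.017, -0.978]] [0.073 0.651 1.018]
```

View pics/top0.png

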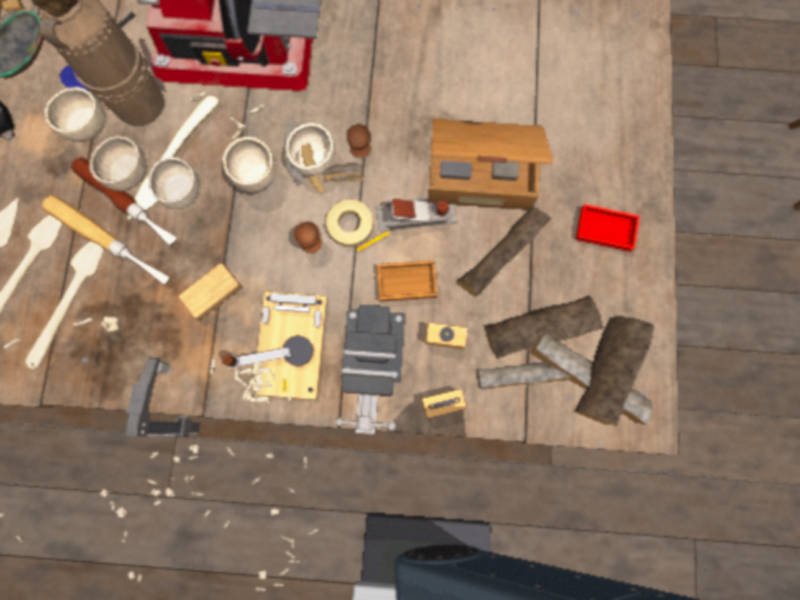

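View pics/scene0.png

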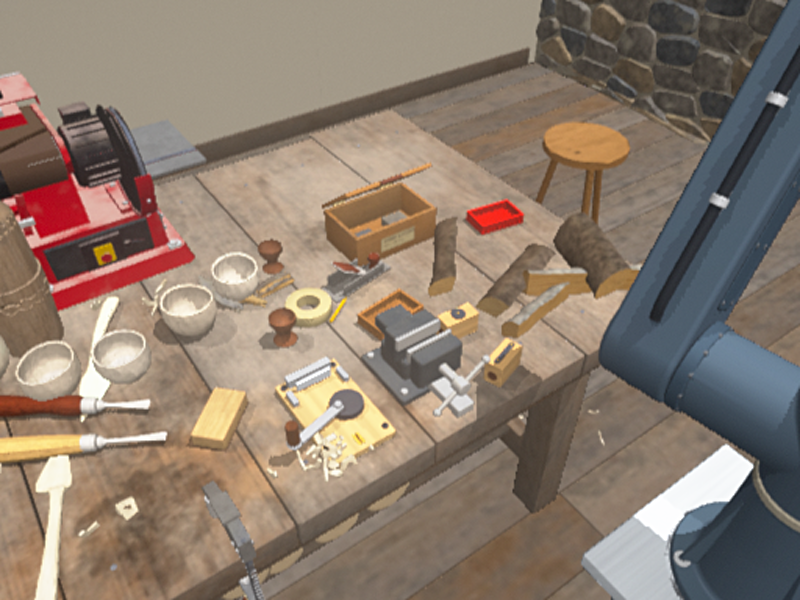

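Top view (800x600): clamp base about (292,345) with cam (298,350) and knob (228,358). Round-tag block is at (447,335), bar-tag block at (443,402), wooden tray at (406,280), and a vise lies between at (372,350). The scene view agrees.

```bash
cat > h.py <<'E'
import numpy as np,cv2,pickle
from scipy.spatial.transform import Rotation as Ro
def ray(d,uv,z):
    f=d["color"].shape[0]/2/np.tan(np.radians(d["vfov"]/2)); R=np.array(d["R"]);t=np.array(d["t"])
    v=R.T@np.array([(uv[0]-d["cx"])/f,(uv[1]-d["cy"])/f,1.]); c=-R.T@t
    return c+v*(z-c[2])/v[2]
def proj(d,X):
    f=d["color"].shape[0]/2/np.tan(np.radians(d["vfov"]/2)); p=np.array(d["R"])@X+d["t"]
    return np.array([d["cx"]+f*p[0]/p[2],d["cy"]+f*p[1]/p[2]])
def rel(s,T,yaw_x=None):
    """shift in mm in tool axes from sensed pose to TCP target T; turn (deg about tool z) bringing jaw axis to world yaw_x (deg)"""
    r=Ro.from_quat(s["tool_rot"]); d=r.inv().apply(np.array(T)-s["tcp_pos"])*1000
    x=r.as_matrix()[:,0]; now=np.degrees(np.arctan2(x[1],x[0]))
    turn=None if yaw_x is None else -((yaw_x-now+90)%180-90)
    return np.round(d,1),turn and round(turn,1),round(now,1)
E
python3 - <<'E'
from h import *
d=pickle.load(open("top.pkl","rb")); k=1/1.5625
hsv=cv2.cvtColor(d["color"],cv2.COLOR_RGB2HSV)
def obj(name,roi,lo,hi,z,minA=20):
    x0,y0,x1,y1=[int(v*k) for v in roi]
    m=cv2.inRange(hsv[y0:y1,x0:x1],lo,hi); m=cv2.morphologyEx(m,cv2.MORPH_CLOSE,np.ones((3,3)))
    for c in cv2.findContours(m,cv2.RETR_EXTERNAL,cv2.CHAIN_APPROX_NONE)[0]:
        if cv2.contourArea(c)<minA: continue
        c=c.reshape(-1,2)+[x0,y0]
        P=np.array([ray(d,p,z)[:2] for p in c],np.float32)
        (cx,cy),(w,h),a=cv2.minAreaRect(P*1000)
        print(name,round(cx),round(cy),"size",round(w),round(h),"ang",round(a,1))
obj("round",(415,310,480,360),(8,90,140),(30,255,255),.046)
obj("bar",(412,380,480,425),(8,90,140),(30,255,255),.046)
obj("tray",(365,250,450,310),(3,140,60),(25,255,255),.024)
obj("base",(250,285,335,405),(8,70,120),(32,255,255),.016,200)
obj("sand",(170,255,250,325),(8,90,120),(32,255,255),.028,200)
for n,u,z in[("cam",(298,350),.036),("knob",(227,355),.082),("mark",(285,384),.016),("fence",(296,298),.038),("round",(447,334),.046),("bar",(443,402),.046),("vise1",(400,315),.08),("vise2",(343,385),.06),("visehandle",(395,425),.03)]:
    print(n,np.round(ray(d,np.array(u)*k,z)*1000))
E
```

```text
round 582 32 size 73 42 ang 86.6
bar 463 29 size 37 73 ang 17.2
tray 682 110 size 69 106 ang 8.4
base 552 311 size 221 154 ang 5.5
sand 637 477 size 131 132 ang 8.7
cam [537. 293.  36.]
knob [514. 405.  82.]
mark [477. 313.  16.]
fence [631. 306.  38.]
round [584.  30.  46.]
bar [464.  30.  46.]
vise1 [606. 115.  80.]
vise2 [480. 205.  60.]
visehandle [419. 110.  30.]
```

Run:
```python
from h import *
from station import *
s=sense()
print(rel(s,[.57,.03,.21],-3.4))
```

```text
(array([-475.8, -551. ,   21.5]), np.float64(-68.5), np.float64(-71.9))
```

Request:
{"api": "servo_tool", "payload": {
  "targets": [
    [-60,-70,3,0,0,-10],
    [-120,-140,6,0,0,-20],
    [-180,-210,9,0,0,-30],
    [-240,-280,12,0,0,-40],
    [-300,-345,15,0,0,-50],
    [-360,-415,18,0,0,-60],
    [-420,-485,21,0,0,-68.5],
    [-476,-551,21,0,0,-68.5],
    [-476,-551,21,0,0,-68.5],
    [-476,-551,21,0,0,-68.5]
  ]
}}

```text
t: 1.35
tcp_pos: [0.5173, -0.0571, 0.2125]
tool_rot: [1.0, -0.03, -0.0, 0.0]
force: [0.7, -0.7, 0.0]
finger_gap: 1.0
```

Request:
{"api": "servo_tool", "payload": {
  "targets": [
    [0,0,0,0,0,0],
    [0,0,0,0,0,0]
  ]
}}

```text
t: 1.6
tcp_pos: [0.516, -0.0589, 0.2123]
tool_rot: [1.0, -0.029, -0.001, 0.0]
force: [-0.1, -0.2, -0.1]
finger_gap: 1.002
```

Run:
```python
from h import *
from station import *
s=sense(); print(s["t"],s["tcp_pos"],np.round(s["q"],2),rel(s,[.57,.03,.21],-3.4))
```

```text
1.6 [ 0.51601653 -0.05885832  0.21229649] [-0.33  0.41  1.72 -0.    1.02 -0.27] (array([ 48.7, -91.8,   2.2]), np.float64(0.1), np.float64(-3.3))
```

Request:
{"api": "servo_tool", "payload": {
  "targets": [
    [24,-46,2,0,0,0],
    [49,-92,2,0,0,0],
    [49,-92,2,0,0,0]
  ]
}}

```text
t: 1.98
tcp_pos: [0.572, 0.0303, 0.2106]
tool_rot: [1.0, -0.029, 0.0, -0.0]
force: [-0.5, -1.4, -0.5]
finger_gap: 1.0
```

```bash
cat >> h.py <<'E'
def look(n):
    from station import snapshot,sense
    s=sense(); d=snapshot("wrist"); pickle.dump((d,s),open(n+".pkl","wb"))
    cv2.imwrite(f"pics/{n}.png",cv2.resize(d["color"][:,:,::-1],(768,576),interpolation=cv2.INTER_CUBIC)); return d,s
def rects(d,roi,lo,hi,z,minA=100):
    hsv=cv2.cvtColor(d["color"],cv2.COLOR_RGB2HSV); x0,y0,x1,y1=roi
    m=cv2.inRange(hsv[y0:y1,x0:x1],lo,hi); m=cv2.morphologyEx(m,cv2.MORPH_OPEN,np.ones((3,3)))
    for c in cv2.findContours(m,cv2.RETR_EXTERNAL,cv2.CHAIN_APPROX_NONE)[0]:
        if cv2.contourArea(c)<minA: continue
        c=c.reshape(-1,2)+[x0,y0]; px=c.mean(0)
        P=np.array([ray(d,p,z)[:2] for p in c],np.float32)
        (cx,cy),(w,h),a=cv2.minAreaRect(P*1000)
        print("px",px.round(),"ctr",round(cx,1),round(cy,1),"size",round(w),round(h),"ang",round(a,1))
E
python3 - <<'E'
from h import *
d,s=look("w1"); print(s["tcp_pos"],d["vfov"],np.round(-np.array(d["R"]).T@d["t"],3),np.round(d["R"],2).tolist())
for X in ([.582,.032,.046],[.463,.029,.046]): print(proj(d,np.array(X)))
rects(d,(0,0,512,384),(8,60,110),(32,255,255),.046,300)
E
```

```text
[0.5719714  0.03026332 0.21059332] 67.92253487413163 [0.576 0.102 0.353] [[1.0, -0.06, 0.0], [-0.06, -0.96, 0.28], [-0.02, -0.28, -0.96]]
[268.16369911 173.89225535]
[161.44840659 182.67881786]
px [196. 310.] ctr 474.0 -141.7 size 77 93 ang 11.0
px [499. 295.] ctr 858.2 -149.9 size 45 84 ang 10.8
px [339. 299.] ctr 665.4 -137.6 size 31 95 ang 21.4
px [422. 285.] ctr 765.6 -121.8 size 17 85 ang 52.0
px [ 40. 276.] ctr 294.4 -77.5 size 47 60 ang 13.0
px [ 80. 259.] ctr 345.2 -64.5 size 42 76 ang 11.2
px [17. 86.] ctr 331.0 140.3 size 56 16 ang 88.9
px [323. 123.] ctr 624.4 49.1 size 287 397 ang 89.2
```

View pics/w1.png

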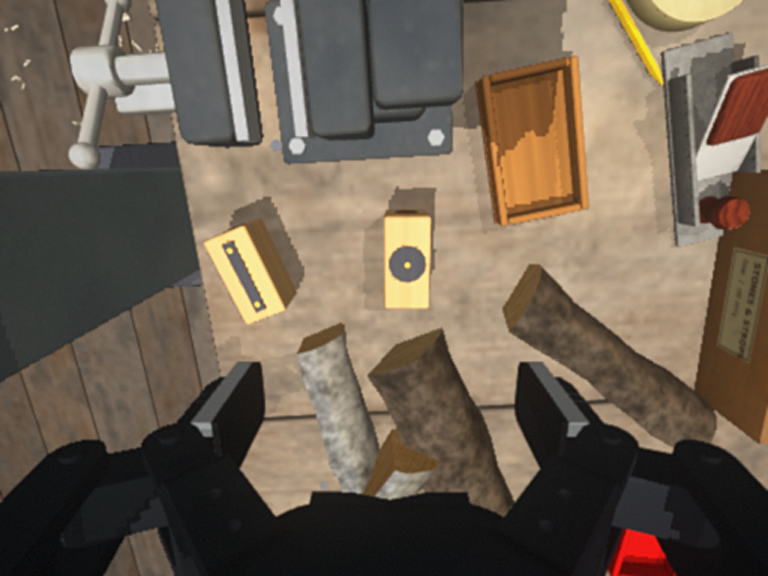

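Close view: round-tag block top spans (385,213)-(430,307), its tag at (407,264). The bar-tag top has corners (205,242),(262,220),(284,304),(248,322), with the tag running from (228,245) to (260,305). The tray rim runs from (483,75) to (588,208).

Run:
```python
from h import *
from station import *
d,s=pickle.load(open("w1.pkl","rb"))
R=lambda u,z:np.round(ray(d,np.array(u)/1.5,z)*1000,1)[:2]
for u in((385,213),(430,213),(429,307),(385,307)): print("rb",R(u,.046))
print("tag",R((407,264),.048),"bartag",R((244,276),.048),R((228,246),.048),R((260,305),.048))
for u in((205,242),(262,220),(284,322-18),(248,322)): print("bb",R(u,.046))
for u in((481,78),(577,57),(589,208),(498,225)): print("tray",R(u,.024))
c=R((407,264),.048)/1000
print(rel(s,[c[0],c[1],.022]),np.round(s["q"],2))
```

```text
rb [571.5  67.5]
rb [603.5  65.7]
rb [600.5  -5. ]
rb [567.1  -3. ]
tag [585.3  29.9] bartag [464.8  27.9] [456.8  50.8] [473.4   4.8]
bb [439.8  54.4]
bb [483.4  67.8]
bb [490.9   3.9]
bb [461.5  -9. ]
tray [644.  154.6]
tray [710.3 164. ]
tray [726.3  59.7]
tray [657.4  50.8]
(array([ 13.1,  -0.4, 188.6]), None, np.float64(-3.3)) [-0.14  0.48  1.59  0.    1.07 -0.08]
```

Request:
{"api": "servo_tool", "payload": {
  "targets": [
    [13.5,-1,50,0,0,0],
    [13.5,-1,100,0,0,0],
    [13.5,-1,145,0,0,0],
    [13.5,-1,175,0,0,0],
    [13.5,-1,188,0,0,0],
    [13.5,-1,188,0,0,0],
    [13.5,-1,188,0,0,0]
  ],
  "gripper": 65
}}

```text
t: 2.9
tcp_pos: [0.5854, 0.0294, 0.0241]
tool_rot: [1.0, -0.03, 0.001, 0.0]
force: [-0.8, -0.3, -0.2]
finger_gap: 0.761
```

Request:
{"api": "servo_tool", "payload": {
  "targets": [
    [0,0,0,0,0,0],
    [0,0,0,0,0,0],
    [0,0,0,0,0,0],
    [0,0,0,0,0,0],
    [0,0,0,0,0,0]
  ],
  "gripper": 25,
  "newtons": 35
}}

```text
t: 3.52
tcp_pos: [0.5852, 0.0301, 0.0239]
tool_rot: [1.0, -0.03, 0.001, 0.0]
force: [-0.7, -0.3, 5.8]
finger_gap: 0.391
```

Request:
{"api": "servo_tool", "payload": {
  "targets": [
    [0,0,-20,0,0,0],
    [0,0,-70,0,0,0],
    [0,0,-120,0,0,0],
    [0,0,-170,0,0,0],
    [0,0,-190,0,0,0],
    [0,0,-190,0,0,0]
  ]
}}

```text
t: 4.28
tcp_pos: [0.5854, 0.0302, 0.2145]
tool_rot: [1.0, -0.03, 0.002, 0.0]
force: [0.2, 0.2, -1.2]
finger_gap: 0.391
```

Run:
```python
from h import *
from station import *
s=sense(); print(s["t"],s["tcp_pos"],np.round(s["q"],2),rel(s,[.56,.27,.215],5))
```

```text
4.275 [0.58535387 0.03024695 0.21451473] [-0.14  0.49  1.55  0.    1.09 -0.08] (array([ -39.5, -237.8,   -0.7]), np.float64(-8.4), np.float64(-3.4))
```

Request:
{"api": "servo_tool", "payload": {
  "targets": [
    [-10,-55,-9,0,0,0],
    [-20,-110,-18,0,0,-3],
    [-30,-165,-26,0,0,-6],
    [-35,-215,-35,0,0,-8],
    [-35,-215,-35,0,0,-8],
    [-35,-215,-35,0,0,-8]
  ]
}}

```text
t: 5.03
tcp_pos: [0.5612, 0.2464, 0.2458]
tool_rot: [0.999, 0.04, -0.002, 0.001]
force: [0.3, -0.1, -1.3]
finger_gap: 0.39
```

Run:
```python
from h import *
d,s=look("w2"); print(s["t"],s["tcp_pos"],s["finger_gap"])
```

```text
5.025 [0.56120785 0.24644728 0.24576591] 0.3900361145816439
```

View pics/w2.png

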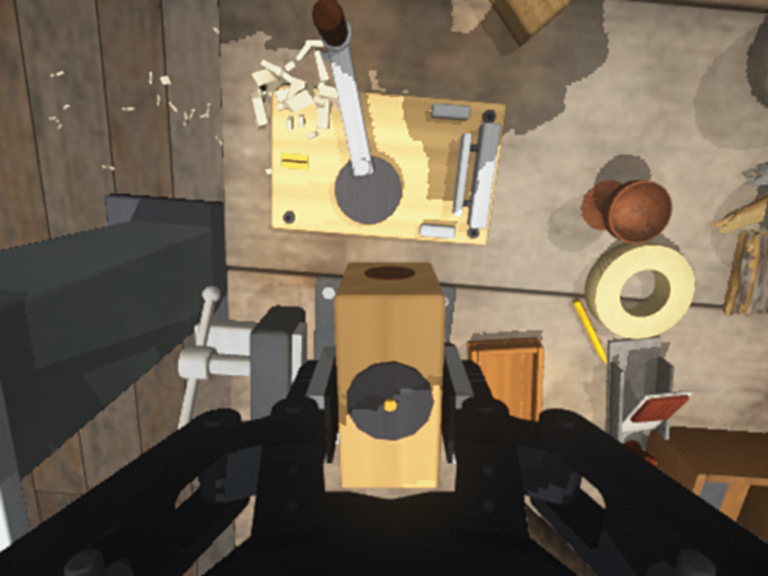

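Clear view of the clamp: base corners (273,92),(506,103),(487,244),(272,228). Cam disc is at (369,189), lever pivot end near (362,167), index mark (294,160), end stops (450,111)/(437,231), pad (462,175), fence (485,178), knob top (328,14).

Run:
```python
from h import *
d,s=pickle.load(open("w2.pkl","rb"))
R=lambda u,z:np.round(ray(d,np.array(u)/1.5,z)*1000,1)[:2]
B=[R(u,.016) for u in((273,92),(506,103),(487,244),(272,228))]
print("base",B,"ctr",np.mean(B,0))
for i,j in((0,1),(3,2),(3,0),(2,1)):
    v=B[j]-B[i]; print("edge",np.linalg.norm(v).round(1),np.degrees(np.arctan2(v[1],v[0])).round(1))
for n,u,z in(("cam",(369,189),.032),("pivotend",(362,167),.038),("mark",(294,160),.017),("stop+",(450,111),.028),("stop-",(437,231),.028),("fence+",(490,125),.038),("fence-",(481,229),.038),("pad+",(467,135),.036),("pad-",(461,214),.036),("knobtop",(328,12),.082)): print(n,R(u,z))
```

```text
base [array([457.8, 363.8]), array([644.6, 370.7]), array([646.1, 255.7]), array([457.3, 254.5])] ctr [551.45  311.175]
edge 186.9 2.1
edge 188.8 0.4
edge 109.3 89.7
edge 115.0 90.7
cam [540.1 295.5]
pivotend [533.7 312.3]
mark [475.7 313. ]
stop+ [599.1 359.7]
stop- [599.5 265.4]
fence+ [629.6 351.2]
fence- [634.1 271.4]
pad+ [613.3 342.7]
pad- [616.5 282. ]
knobtop [509.4 404.7]
```

Run:
```python
from h import *
from station import *
s=sense(); print(rel(s,[.5887,.3125,.12],.8),rel(s,[.5887,.3125,.0405]),np.round(Ro.from_quat(s["tool_rot"]).as_matrix()[:,2],4))
```

```text
(array([ 32.8, -64.5, 125.8]), np.float64(3.8), np.float64(4.6)) (array([ 33.1, -64.5, 205.3]), None, np.float64(4.6)) [-0.0032 -0.0013 -1.    ]
```

Request:
{"api": "servo_tool", "payload": {
  "targets": [
    [16,-32,30,0,0,2],
    [33,-64.5,60,0,0,4],
    [33,-64.5,110,0,0,4],
    [33,-64.5,150,0,0,4],
    [33,-64.5,180,0,0,4],
    [33,-64.5,195,0,0,4],
    [33,-64.5,201,0,0,4],
    [33,-64.5,203,0,0,4],
    [33,-64.5,203,0,0,4]
  ]
}}

```text
t: 6.2
tcp_pos: [0.5909, 0.3139, 0.0459]
tool_rot: [1.0, 0.005, 0.001, -0.0]
force: [-0.3, -0.6, -1.5]
finger_gap: 0.39
```

Run:
```python
from h import *
from station import *
d,s=look("w3"); print(s["tcp_pos"],s["force"],rel(s,[.5887,.3125,.0405],.8))
```

```text
[0.59087225 0.31391923 0.04586441] [-0.29018883 -0.5584867  -1.52272289] (array([-2.2,  1.4,  5.4]), np.float64(-0.2), np.float64(0.6))
```

View pics/w3.png

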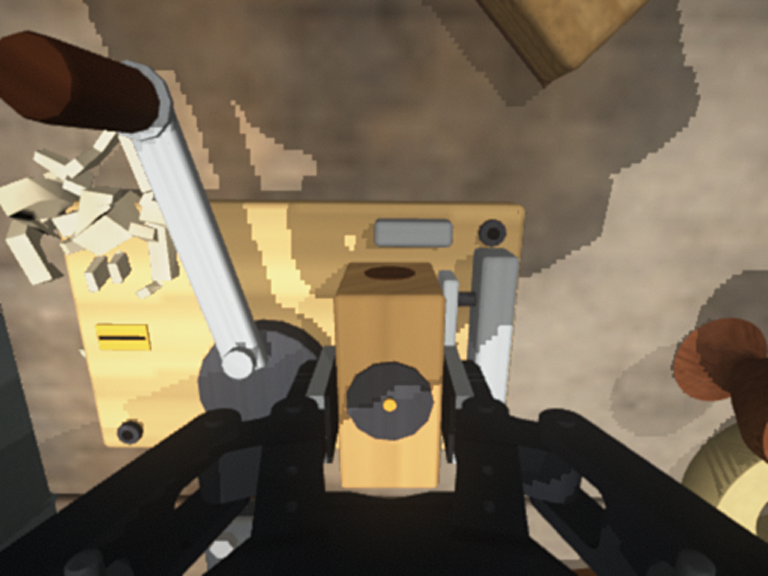

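The block hovers in the nest: cam edge at about (330,360), pad at (450,280), clear on both sides. Pivot screw is at (238,362). I'll shift -2 mm in x, lower and release.

Request:
{"api": "servo_tool", "payload": {
  "targets": [
    [-2,1,2,0,0,0],
    [-2,1,4,0,0,0],
    [-2,1,5.5,0,0,0],
    [-2,1,5.5,0,0,0]
  ]
}}

```text
t: 6.75
tcp_pos: [0.5879, 0.3128, 0.04]
tool_rot: [1.0, 0.005, -0.0, 0.0]
force: [-1.7, -0.4, 4.7]
finger_gap: 0.387
```

Run:
```python
from h import *
from station import *
d,_=pickle.load(open("w3.pkl","rb")); s=sense(); print(s["tcp_pos"],s["force"])
for u,z in(((238,362),.040),((123,337),.017),((522,206),.016),((68,250),.016),((104,446),.016),((128,432),.016),((492,232),.016)): print(np.round(ray(d,np.array(u)/1.5,z)*1000,1))
```

```text
[0.58792012 0.31278945 0.03996087] [-1.65565574 -0.43238465  4.6549925 ]
[533.3 312.4  40. ]
[476.  312.4  17. ]
[643.4 369.8  16. ]
[459.3 350.2  16. ]
[457.1 256.3  16. ]
[469.7 264.1  16. ]
[632.2 359.3  16. ]
```

Request:
{"api": "servo_tool", "payload": {
  "targets": [
    [0,0,0,0,0,0],
    [0,0,0,0,0,0],
    [0,0,0,0,0,0]
  ],
  "gripper": 55
}}

```text
t: 7.12
tcp_pos: [0.5881, 0.3127, 0.0389]
tool_rot: [1.0, 0.005, -0.0, 0.0]
force: [0.3, -0.4, -0.0]
finger_gap: 0.645
```

Request:
{"api": "servo_tool", "payload": {
  "targets": [
    [0,0,-15,0,0,0],
    [0,0,-60,0,0,0],
    [0,0,-120,0,0,0],
    [0,0,-170,0,0,0],
    [0,0,-190,0,0,0]
  ]
}}

```text
t: 7.75
tcp_pos: [0.5899, 0.3135, 0.2349]
tool_rot: [1.0, 0.005, 0.004, -0.001]
force: [-0.3, 0.6, -0.3]
finger_gap: 0.645
```

Run:
```python
from h import *
from station import *
s=sense(); print(s["tcp_pos"],rel(s,[.465,.028,.17],19.8))
```

```text
[0.58993191 0.31347531 0.23488402] (array([-128.4,  284.3,   63.1]), np.float64(-19.2), np.float64(0.6))
```

Request:
{"api": "servo_tool", "payload": {
  "targets": [
    [-25,50,0,0,0,-4],
    [-50,105,0,0,0,-8],
    [-75,160,0,0,0,-12],
    [-100,215,0,0,0,-16],
    [-120,265,10,0,0,-19],
    [-127,283,40,0,0,-19],
    [-127,283,62,0,0,-19],
    [-127,283,62,0,0,-19]
  ],
  "gripper": 65
}}

```text
t: 8.75
tcp_pos: [0.4631, 0.0282, 0.1669]
tool_rot: [0.985, 0.17, -0.001, -0.0]
force: [0.4, 0.1, -0.3]
finger_gap: 0.759
```

Run:
```python
from h import *
d,s=look("w4"); print(s["tcp_pos"],proj(d,np.array([.465,.028,.048]))*1.5,rel(s,[.465,.028,.022],19.8),np.round(s["q"],2))
rects(d,(0,60,512,300),(12,90,180),(30,255,255),.046,300)
```

```text
[0.46314365 0.02819471 0.16691377] [392.18186731 281.78812754] (array([  2. ,   1. , 144.9]), np.float64(-0.3), np.float64(19.5)) [-0.18  0.42  1.89  0.    0.83 -0.52]
px [479. 197.] ctr 666.6 102.2 size 62 90 ang 8.3
```

View pics/w4.png

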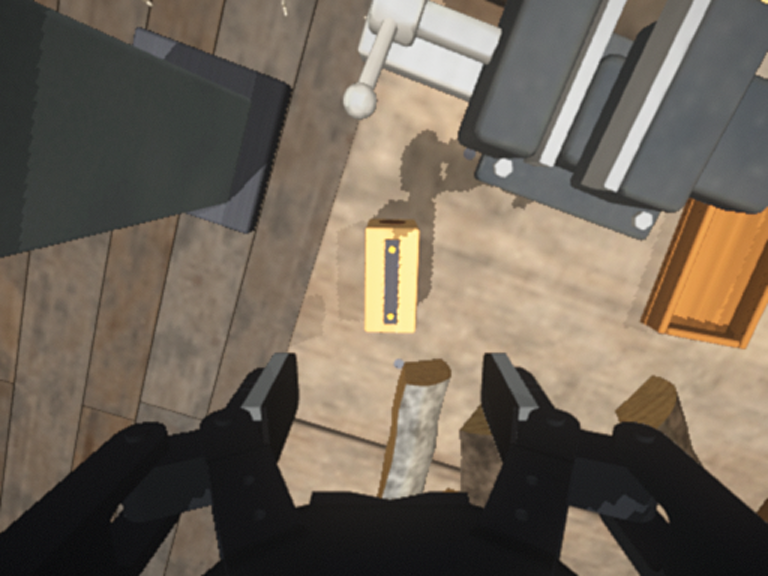

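The bar tag is centred at (391,282), as predicted (392,282), and aligned with the jaws. Descending.

Request:
{"api": "servo_tool", "payload": {
  "targets": [
    [2,1,50,0,0,0],
    [2,1,95,0,0,0],
    [2,1,125,0,0,0],
    [2,1,142,0,0,0],
    [2,1,143,0,0,0],
    [2,1,143,0,0,0]
  ]
}}

```text
t: 9.55
tcp_pos: [0.4674, 0.0283, 0.0253]
tool_rot: [0.985, 0.17, 0.001, 0.0]
force: [-0.2, 0.3, -0.1]
finger_gap: 0.759
```

Request:
{"api": "servo_tool", "payload": {
  "targets": [
    [0,0,0,0,0,0],
    [0,0,0,0,0,0],
    [0,0,0,0,0,0],
    [0,0,0,0,0,0],
    [0,0,0,0,0,0]
  ],
  "gripper": 25,
  "newtons": 35
}}

```text
t: 10.18
tcp_pos: [0.4667, 0.0281, 0.0252]
tool_rot: [0.985, 0.17, 0.001, 0.0]
force: [-0.4, -0.4, 5.1]
finger_gap: 0.386
```

Request:
{"api": "servo_tool", "payload": {
  "targets": [
    [0,0,-20,0,0,0],
    [0,0,-70,0,0,0],
    [0,0,-120,0,0,0],
    [0,0,-170,0,0,0],
    [0,0,-190,0,0,0],
    [0,0,-190,0,0,0]
  ]
}}

```text
t: 10.92
tcp_pos: [0.467, 0.028, 0.216]
tool_rot: [0.985, 0.17, 0.002, 0.001]
force: [-1.1, 0.7, -1.2]
finger_gap: 0.39
```

Run:
```python
from h import *
from station import *
s=sense(); print(s["t"],s["tcp_pos"],s["finger_gap"],rel(s,[.6845,.1073,.20],8.),rel(s,[.6845,.1073,.09]),np.round(s["q"],2))
```

```text
10.925 [0.46703257 0.02804693 0.21600735] 0.3897238361935513 (array([231.4,  -1.8,  17. ]), np.float64(11.6), np.float64(19.6)) (array([230.9,  -2. , 127. ]), None, np.float64(19.6)) [-0.18  0.34  1.84  0.    0.96 -0.52]
```

Request:
{"api": "servo_tool", "payload": {
  "targets": [
    [55,0,0,0,0,4],
    [110,-1,0,0,0,8],
    [165,-2,0,0,0,11.6],
    [215,-2,10,0,0,11.6],
    [231,-2,40,0,0,11.6],
    [231,-2,90,0,0,11.6],
    [231,-2,130,0,0,11.6],
    [231,-2,140,0,0,11.6],
    [231,-2,140,0,0,11.6]
  ]
}}

```text
t: 12.05
tcp_pos: [0.6825, 0.1075, 0.0729]
tool_rot: [0.998, 0.07, -0.001, -0.0]
force: [0.9, 0.6, -0.4]
finger_gap: 0.394
```

Run:
```python
from h import *
d,s=look("w5"); print(s["tcp_pos"],s["force"],rel(s,[.6845,.1073,.0315],8.))
```

```text
[0.68250904 0.10746123 0.07294799] [ 0.91678813  0.6272205  -0.37963195] (array([ 2. ,  0.5, 41.4]), np.float64(-0.0), np.float64(8.0))
```

View pics/w5.png

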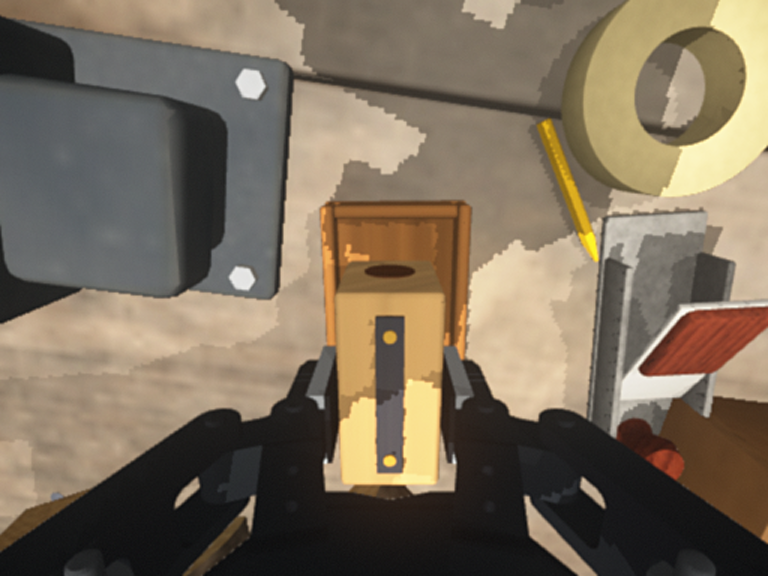

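The tray rim spans (322..470, 203) and the block is centred over it within about 2 mm. Lowering and releasing.

Request:
{"api": "servo_tool", "payload": {
  "targets": [
    [2,0.5,20,0,0,0],
    [2,0.5,33,0,0,0],
    [2,0.5,38,0,0,0],
    [2,0.5,41,0,0,0],
    [2,0.5,42,0,0,0],
    [2,0.5,42,0,0,0]
  ]
}}

```text
t: 12.85
tcp_pos: [0.6855, 0.1073, 0.0325]
tool_rot: [0.998, 0.07, 0.0, 0.0]
force: [-0.0, -0.5, -0.3]
finger_gap: 0.388
```

Request:
{"api": "servo_tool", "payload": {
  "targets": [
    [0,0,0,0,0,0],
    [0,0,0,0,0,0],
    [0,0,0,0,0,0]
  ],
  "gripper": 55
}}

```text
t: 13.22
tcp_pos: [0.6855, 0.1073, 0.0325]
tool_rot: [0.998, 0.07, 0.0, 0.0]
force: [-0.3, -0.0, 0.1]
finger_gap: 0.645
```

Request:
{"api": "servo_tool", "payload": {
  "targets": [
    [0,0,-15,0,0,0],
    [0,0,-60,0,0,0],
    [0,0,-120,0,0,0],
    [0,0,-170,0,0,0],
    [0,0,-190,0,0,0]
  ]
}}

```text
t: 13.85
tcp_pos: [0.6873, 0.1074, 0.2282]
tool_rot: [0.998, 0.07, 0.004, 0.0]
force: [-0.7, 0.1, -0.3]
finger_gap: 0.643
```

Run:
```python
from h import *
from station import *
d,s=look("w6"); print(s["t"],s["tcp_pos"],s["finger_gap"],np.round(s["q"],2))
p=np.array([533.3,312.4])/1000
for ax in(0.,.8):
  a=np.radians(ax)+1.84; k=p+.095*np.array([np.cos(a),np.sin(a)]); print(ax,k,rel(s,[*k,.18],ax+105.4-90))
```

```text
13.85 [0.68727759 0.10738496 0.22820172] 0.6427915750747834 [-0.01  0.63  1.25  0.    1.26 -0.14]
0.0 [0.50803343 0.40397838] (array([-136.6, -318.7,   46.6]), np.float64(-7.4), np.float64(8.0))
0.8 [0.50675726 0.40361668] (array([-137.9, -318.5,   46.6]), np.float64(-8.2), np.float64(8.0))
```

View pics/w6.png

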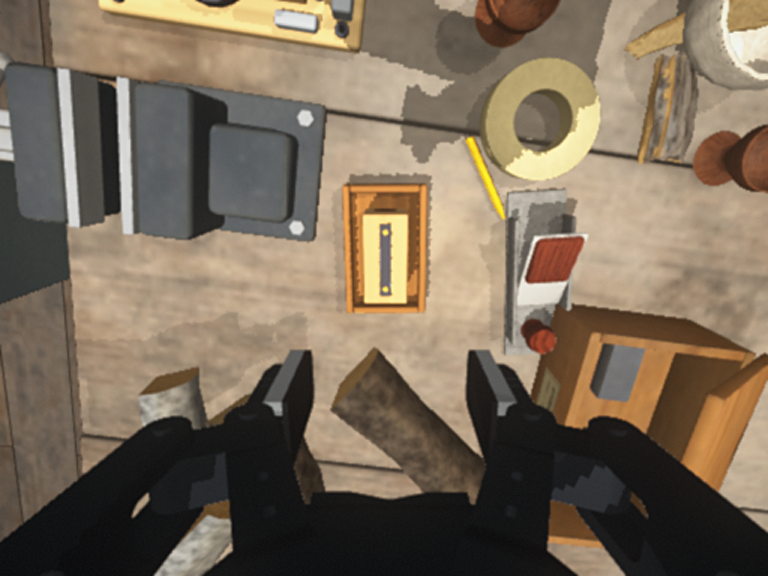

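The bar-tag block stands in the wooden tray, tag up at (385,258). Now to the knob.

Request:
{"api": "servo_tool", "payload": {
  "targets": [
    [-24,-55,0,0,0,-2],
    [-48,-110,0,0,0,-4],
    [-72,-165,5,0,0,-6],
    [-96,-220,15,0,0,-8],
    [-120,-275,30,0,0,-8],
    [-137,-319,46,0,0,-8],
    [-137,-319,46,0,0,-8],
    [-137,-319,46,0,0,-8]
  ]
}}

```text
t: 14.9
tcp_pos: [0.5054, 0.4039, 0.1763]
tool_rot: [0.99, 0.139, 0.0, 0.0]
force: [0.4, -0.4, -0.3]
finger_gap: 0.649
```

Run:
```python
from h import *
d,s=look("w7"); print(s["t"],s["tcp_pos"],np.round(s["q"],2))
for k in([.508,.404,.082],[.508,.404,.041]): print(proj(d,np.array(k))*1.5)
print(rel(s,[.508,.404,.043],15.4))
```

```text
14.9 [0.50540239 0.40391266 0.17632891] [ 0.5   0.62  1.43 -0.    1.1   0.22]
[393.48341973 292.65824961]
[392.8528984  274.68332548]
(array([  2.5,   0.6, 133.3]), np.float64(0.6), np.float64(16.0))
```

View pics/w7.png

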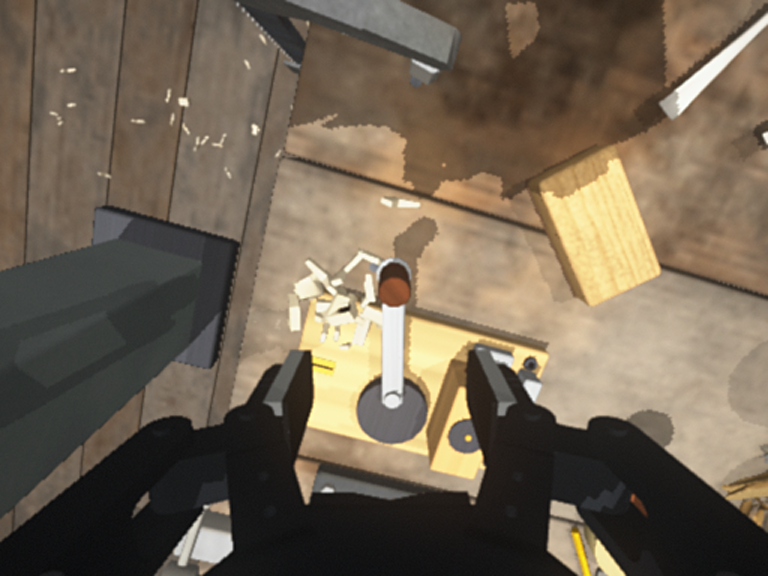

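Knob top is at (395,290), predicted (393,293), and the lever lies along the finger plane. Round block stands in the nest. Descend and close on the knob.

Request:
{"api": "servo_tool", "payload": {
  "targets": [
    [3,0,50,0,0,0.5],
    [3,0,95,0,0,0.5],
    [3,0,120,0,0,0.5],
    [3,0,131,0,0,0.5],
    [3,0,131,0,0,0.5],
    [3,0,131,0,0,0.5]
  ]
}}

```text
t: 15.7
tcp_pos: [0.5094, 0.4052, 0.0467]
tool_rot: [0.991, 0.134, 0.001, -0.001]
force: [0.6, 0.6, -0.4]
finger_gap: 0.643
```

Request:
{"api": "servo_tool", "payload": {
  "targets": [
    [0,0,0,0,0,0],
    [0,0,0,0,0,0],
    [0,0,0,0,0,0],
    [0,0,0,0,0,0],
    [0,0,0,0,0,0],
    [0,0,0,0,0,0]
  ],
  "gripper": 10,
  "newtons": 50
}}

```text
t: 16.45
tcp_pos: [0.5081, 0.4052, 0.0462]
tool_rot: [0.991, 0.135, 0.0, -0.0]
force: [-0.8, -0.5, 5.6]
finger_gap: 0.217
```

Run:
```python
from h import *
from station import *
s=sense(); p=np.array([.5333,.3124]); v=s["tcp_pos"][:2]-p; r=Ro.from_quat(s["tool_rot"])
print(s["t"],s["tcp_pos"],s["finger_gap"]*85.4,s["force"],np.linalg.norm(v),np.degrees(np.arctan2(v[1],v[0])))
c=r.inv().apply(np.array([*p,s["tcp_pos"][2]])-s["tcp_pos"])*1000; print("pivot in tool",c)
for f in(10,20,30,40,50,60,68,74.5):
    R=Ro.from_euler("z",-f,degrees=True); print(f,np.round(c-R.apply(c),1)[:2])
```

```text
16.45 [0.50808569 0.40524085 0.04624685] 18.528945188789788 [-0.76485199 -0.51041498  5.60722936] 0.09620387489542923 105.19425485399164
pivot in tool [-5.20543432e-01  9.62024639e+01 -2.26648071e-02]
10 [-16.7   1.4]
20 [-32.9   5.6]
30 [-48.2  12.6]
40 [-62.   22.2]
50 [-73.9  34. ]
60 [-83.6  47.7]
68 [-89.5  59.7]
74.5 [-93.1  70. ]
```

Request:
{"api": "servo_tool", "payload": {
  "targets": [
    [-8.4,0.5,0,0,0,-5],
    [-16.6,1.4,0,0,0,-10],
    [-24.8,3.2,0,0,0,-15],
    [-32.7,5.7,0,0,0,-20],
    [-40.4,9,0,0,0,-25],
    [-47.9,12.8,0,0,0,-30],
    [-54.9,17.3,0,0,0,-35],
    [-61.6,22.4,0,0,0,-40],
    [-61.6,22.4,0,0,0,-40]
  ]
}}

```text
t: 17.58
tcp_pos: [0.4549, 0.3677, 0.0462]
tool_rot: [0.885, 0.465, 0.001, -0.001]
force: [-1.9, 2.4, 5.5]
finger_gap: 0.217
```

```bash
cat > st.py <<'E'
from h import *
from station import *
s=sense(); p=np.array([.5333,.3124]); v=s["tcp_pos"][:2]-p
print(s["t"],s["tcp_pos"],s["finger_gap"]*85.4,s["force"],"rad",np.linalg.norm(v),"ang",np.degrees(np.arctan2(v[1],v[0])))
print(rel(s,[p[0]-.095,p[1],s["tcp_pos"][2]],90))
E
python3 st.py
```

```text
17.575 [0.4549387  0.3677175  0.04622991] 18.547850704539368 [-1.93788234  2.35637251  5.52212953] rad 0.09591933829213552 ang 144.78062894898264
(array([-55. ,  17.7,  -0.1]), np.float64(-34.6), np.float64(55.4))
```

Request:
{"api": "servo_tool", "payload": {
  "targets": [
    [-8.4,0.5,0,0,0,-5],
    [-16.6,1.4,0,0,0,-10],
    [-24.8,3.2,0,0,0,-15],
    [-32.7,5.7,0,0,0,-20],
    [-40.4,9,0,0,0,-25],
    [-47.9,12.8,0,0,0,-30],
    [-55,17.5,0,0,0,-35],
    [-55,17.5,0,0,0,-35],
    [-55,17.5,0,0,0,-35]
  ]
}}

```text
t: 18.7
tcp_pos: [0.4376, 0.3124, 0.0462]
tool_rot: [0.704, 0.71, 0.0, -0.0]
force: [-3.5, 1.3, 8.5]
finger_gap: 0.218
```

```bash
python3 st.py
python3 - <<'E'
from h import *
from station import *
d,s=look("w8"); t=snapshot("top"); pickle.dump(t,open("top8.pkl","wb"))
cv2.imwrite("pics/top8.png",cv2.resize(t["color"][150:290,120:320,::-1],(800,560),interpolation=cv2.INTER_CUBIC))
E
```

```text
18.7 [0.43764184 0.31240078 0.04619707] 18.588398581844118 [-3.46713091  1.25313207  8.52050175] rad 0.09565816295490115 ang 179.99953473289975
(array([-0. ,  0.7,  0. ]), np.float64(0.4), np.float64(90.4))
```

View pics/w8.png

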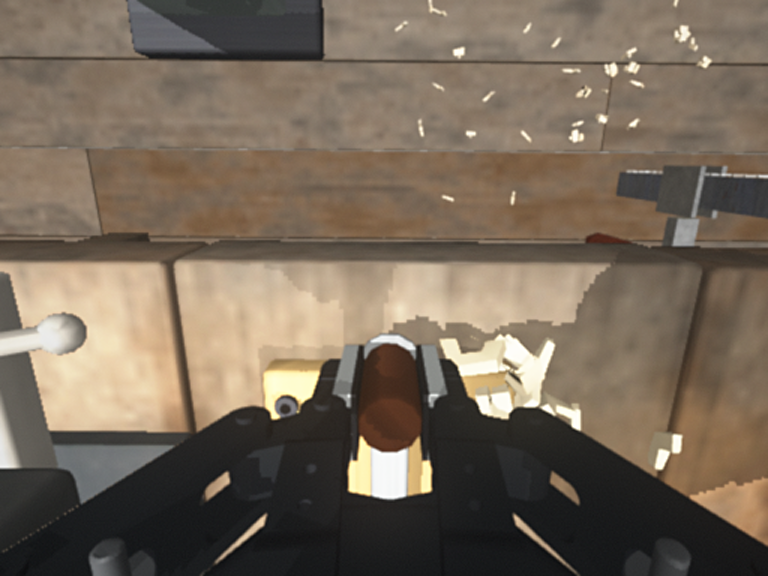

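View pics/top8.png

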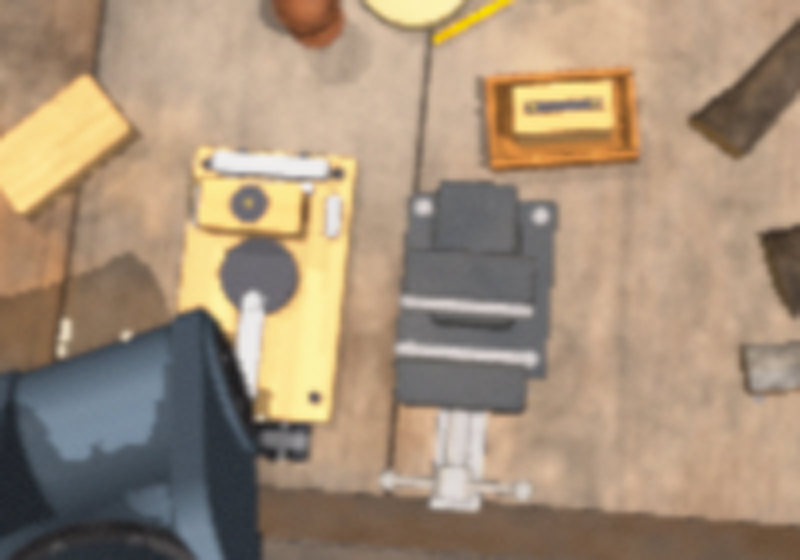

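Top crop: round-tag block at (249,203) sits against the pad with the cam (258,275) behind it. The lever points straight down to the gripper over the mark, and the bar-tag block is in the tray at (563,108). Quick numeric check.

Run:
```python
from h import *
t=pickle.load(open("top8.pkl","rb")); t0=pickle.load(open("top.pkl","rb"))
R=lambda u,z:np.round(ray(t,np.array([120+u[0]/4,150+u[1]/4]),z)*1000,1)[:2]
print("tag",R((249,203),.064),"cam",R((258,275),.032),"pivot",R((253,297),.04),"lever",R((248,385),.038),"bartag",R((563,106),.054))
for n,u in(("bl",(197,228)),("br",(300,237)),("tl",(200,180)),("tr",(303,186))): print(n,R(u,.062))
```

```text
tag [596. 318.] cam [550.8 312.4] pivot [534.3 312.6] lever [474.  309.6] bartag [682.7 107.7]
bl [576.3 352. ]
br [575.3 280.9]
tl [609.9 354. ]
tr [610.9 282.6]
```

Request:
{"api": "servo_tool", "payload": {
  "targets": [
    [0,0,0,0,0,0],
    [0,0,0,0,0,0],
    [0,0,0,0,0,0],
    [0,0,0,0,0,0]
  ]
}}

```text
t: 19.3
tcp_pos: [0.4376, 0.3124, 0.0462]
tool_rot: [0.704, 0.71, 0.0, -0.0]
force: [-3.9, 1.9, 8.6]
finger_gap: 0.221
```

```bash
python3 st.py && python3 -c "
from station import *
sign_off()"
```

```text
19.3 [0.43764565 0.31241138 0.04620334] 18.905070638770265 [-3.89210999  1.86250993  8.57314779] rad 0.09565435458041986 ang 179.99318272318834
(array([-0. ,  0.7,  0. ]), np.float64(0.5), np.float64(90.5))
the job is handed in; nothing more can be done
```

I placed the round-tag block in the clamp nest and the bar-tag block in the wooden reject tray, both upright with tags up. Then I swung the lever by its knob to highest lift and signed off at 19.3 s, still holding it.

**Last checks:**
- **Lever:** it stands at 180.0° from the pivot in world axes; I take the fixture's axis as 0° ± 1°. The final grip opening was 18.9 mm on the knob, and the force on the tool was about 10 N.
- **Cam:** its centre sits about 17 mm ahead of the pivot, against 19 mm expected at highest lift.
- **Round-tag block:** it is against the fence pad with its centre at x ≈ 0.593–0.596 m, against 0.597 m expected. It slid about 5 mm sideways in the nest during the swing but is still between the end stops.
- **Bar-tag block:** it is centred in the tray to within about 2 mm.
- **Other things on the bench:** nothing looked moved in the pictures. I did not measure the egg cup or sanding block positions again.

**One disagreement:** the coarse top-camera reading put the lever about 3° off. The arm partly hid the lever in that picture, so I trusted the closer views and the arm's own position.

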